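# Lock the stop bolt in the print jig's slotted strut

## Task

Take the hammer-head bolt with the orange wing grip out of its wooden rest block, put its head lengthwise through the slot of the strut on the print jig and push it gently down against the sprung strip inside. While it is held down, give it a quarter turn so that the head catches under both lips of the slot, and slide it along the slot until its collar touches the side of the dark lacquered box. Leave it there, let go, standing upright with the spring holding the head up under the lips; never press hard on strut or box, and do not disturb the tape roll, ink jar or palette knife.

Things in the scene. Friction and masses are not known exactly. Their poses are not given: they have to be found in the camera images.
- bolt: Loose hammer-head bolt, head down, 0.1-0.2 kg. Origin: centre of the underside of its steel head, z up. Head 31 (x) x 18 (y) x 7 thick, above it a shank 12 dia., then at 17 above the origin the underside of a dark collar, 40 dia. x 5. Starts with the collar resting on a wooden block, the head in its hole. Looks the same after a half turn.
- bolt_grip (a point): Centre of the bolt's orange wing grip, 39 above the bolt's origin, same axes: 12 thick along x, 34 wide along y, 34 high, from the collar's top (22 above the bolt's origin) to 56. The wing stands ACROSS the head's long side. The bolt may be held by it 44 above its origin.
- rest: Fixed wooden rest block 90 x 90 x 30 high, origin under its centre; a rectangular hole about 35 (x) x 22 (y), 22 deep, in its top holds the bolt's head, long side along x.
- bed: Fixed white jig board, 180 (x) x 360 (y) x 18 thick, origin under its centre. A grey aluminium strut, 44 wide, 330 long, 36 high, with black end caps, lies on it along y. Two wooden battens of the strut's height at x = +-62, y from 5 to 175. The strut rests on rubber pads (gives 1 per 8 N pressed) and within 12 of the board's middle line in x, not measured (see slot).
- slot (a point): Point of the BOARD's middle line at the height of the strut's top, 54 above the bed's origin (same axes). The slot runs along y, 20 wide between two lips 4 thick (undersides at 50); 38 wide inside. The strut is off this point by an unmeasured -12 to +12 in x (parallel to y, does not shift): see it or feel for the slot; on a lip the head's underside stays at 54.
- strip (a point): Point of the board's middle line at the top of the spring-loaded steel strip inside the strut at rest, 45 above the bed's origin. It runs the whole length; pushing it down takes 4.4 N plus 0.4 N per mm. (All heights over the bed's origin.) The head can turn with its underside below 43; at 37 the collar lands on the strut. Turned and let go, it is lifted to 43 and stands by itself.
- box: Fixed dark lacquered box 170 (x) x 150 (y) x 38 high lying on strut and battens, with a light wooden print frame on top (to 58 high, set back 15 or more). Origin under its centre, axes as the bed's. Its side at y = -75 is the stop face, square across the slot; the slot is free from there to the strut's -y end, some 175 to 195 long.
- tape: Loose cardboard-coloured tape roll, 90 dia. x 40 high, bystander. Origin under its centre.
- ink: Loose ink jar, 54 dia. x 75 high, bystander. Origin under its centre.
- knife: Loose palette knife (spatula), 200 long along its x, bystander. Origin near its middle, underneath.
Mind the look-alikes: they are no part of the job. What is shaped like the bolt but blue is not meant.

How it is judged:
On the way, in this order (a step that is already met when the one before it is completed fails the run):
1. the head is through the slot lengthwise and pushed below the lips against the spring (z of bolt in the frame of bed between 0.03 and 0.0435 m and x of bolt in the frame of bed between -0.018 and 0.018 m and angle between the x axis of bolt and the y axis of bed, either way round below 0.3 rad), for 0.1 s.
2. the head has been turned a quarter turn under the lips (z of bolt in the frame of bed between 0.03 and 0.0455 m and x of bolt in the frame of bed between -0.018 and 0.018 m and angle between the x axis of bolt and the x axis of bed, either way round below 0.26 rad), for 0.2 s.
At the end, for the whole second after the job is handed in: The bolt stands in the strut (within 18 mm of the bed's middle line), its head across the slot to within 15 degrees and sprung up under the lips (underside 40.5 to 45.5 mm above the bed's origin), upright within 7 degrees, its collar within 3 mm of the box's side, at rest and let go (z of bolt in the frame of bed between 0.0405 and 0.0455 m and x of bolt in the frame of bed between -0.018 and 0.018 m and angle between the x axis of bolt and the x axis of bed, either way round below 0.26 rad and angle between bolt's own z axis and vertical below 0.12 rad and y of bolt in the frame of box between -0.098 and -0.09 m and linear speed of bolt below 0.01 m/s); the robot touches nothing.
It fails at once if the bolt presses on the jig (board, strut or strip) with more than 40 N (contact force between bolt and bed above 40 N).
It fails at once if the bolt presses on the box with more than 30 N (contact force between bolt and box above 30 N).
It fails at once if the robot presses on the jig or the box with more than 30 N (contact force between any of the arm, the fingers and bed above 30 N or contact force between any of the arm, the fingers and box above 30 N).
It fails at once if tape roll, ink jar or palette knife is moved more than 30 mm (distance of any of tape, ink, knife from where it was at the start of the episode above 0.03 m).
It also fails if it takes over 72 s, if anything falls off the work surface, if the arm or the gripper's body presses on something with over 40 N, if the wrist force passes 120 N, or if a joint passes its speed limit or range.

## Robot

A 6-joint arm with a two-finger parallel gripper is mounted at the origin on the work surface. World frame = base frame: x ahead of the robot, y to its left, z up, the work surface at z = 0. Lengths are in m, angles in rad, forces in N, time in s.
With the tool pointing down it reaches from about 0.35 to 0.775 m from the base axis. Payload 5.5 kg.
Tool frame: the origin (TCP) lies at the very end of the fingers, on their centre line; the grasp point (between the pads) lies 19 mm behind it; x points along the fingers, y is the direction in which the jaws open and shut, and the axes are right-handed (so a half turn about x gives the same grasp; the last joint's range is limited). The gripper opens to 85 mm and grips with 20 to 120 N. Pads are 22 mm wide; open, the fingers measure 114 mm over their backs; the gripper's body (76 mm by 85 mm) begins 54 mm behind the grasp point. The pads swing forward as they close: fully open they stand 13 mm farther back than shut.
Start: joints at [-1.356, 0.313, 0.046, 1.304, 0, 1.431], TCP at [0.2, -0.539, 0.231] pointing down, gripper open.
Joint ranges: [-2.76, 2.76], [-0.86, 1.69], [-1.03, 1.26], [-2.2, 2.34], [-1.47, 1.5], [-3.14, 3.14]. Speed limits (rad/s): [2.57, 2.57, 3.14, 3.14, 3.14, 3.14].

## Interface

Orientations are given as a unit quaternion [w, x, y, z].
In Python, from workcell import readout, cams, env, finder gives the robot as it stands.
- The arm moves only by the tool drive_tool, never from a script. Its argument "moves" is a list that holds one entry, the list of rows, each a list of 7 numbers: the shift along the tool's x, y, z in m, then the turn, a rotation vector about the tool's x, y, z in rad, then the closure in counts, from 0 (fully open) to 255 (shut). A call has exactly 5 rows; each row is the pose to reach, as a shift and turn from the pose measured when the call began, along the tool's axes at that moment; what a row does not reach only later rows make up. A row lasts 1/8 s, in which the tool goes at most 62.5 mm and 10.7 degrees, less where a joint would pass 70% of its speed; a pose out of reach is approached as far as the arm can. A call with a gripper value outside its range is refused whole. The fingers move at their own pace and stop on an object; "squeeze" is the grip in N (left out, the last holds). Time passes only in rows, so rows that repeat a pose let the fingers close, or fill a call up. It gives the time, the measured TCP pose, the force and the opening at its end, in the units of the state.
- readout.get_state(): the state, without advancing time (a new reading comes with each control period).
- cams.read_camera(name): name is "scene" or "top"; returns the picture (400x640x3 uint8, blue, green, red); there is no depth.
- cams.camera_params(name): a dict with "mtx" (3x3 intrinsics, pixels), "R" (3x3) and "t" (3): a world point X has camera coordinates R X + t. Camera axes: x right, y down, z forward; pixel columns grow to the right and rows downward; lengths in m; the calibration is good to about 2 mm. A picture is of the moment at which its call begins. camera_params takes no time and is no camera call.
- env.hand_in(): hands the job in, once; it reports no verdict.
Trained networks look in the newest picture that a camera, given by its name, has taken for a name from the list of things; names that differ only in an ending like _2 or _b are one class to them, and where a whole thing is asked for, a point or a joint stands for the part that bears it (a point fixed in the world has none). Each returns a list of dicts, best first, with "conf" (0 to 1); they miss things now and then, are a little off and sometimes report something else, mostly with a low value. They report only what shows in the picture. A call takes as long as a camera call. They do not tell look-alikes from the thing itself.
- finder.regions_of(camera, name): "pixels" (400x640 bool, what is visible of it) and "point" ([column, row] in pixels, amid what is visible of it).
The state is a dict: "clock": time; "joint_pos": joint angles; "qvel": joint speeds; "tau": joint torques, N m; "tcp_pos": TCP position; "orientation": TCP orientation; "wrist_force": force on the tool from outside, world axes, zero at the start; "ft_torque": the same for the moment, N m; "finger_gap": finger opening in m.
Only numpy, scipy, OpenCV 4.12 (cv2) and the standard library are available. Lean on these libraries where they do the work, as an engineer would, in place of code of your own. Each camera call takes 0.05 s, during which the arm holds its last target.

## Working session

There is one attempt and no reset: what is moved stays moved. The work goes in short steps, Python scripts to look and compute and a tool call to move; the robot and the scene stay as the last step left them, time stands still between calls to the robot, and variables do not carry over. Pictures are saved under pics/ and viewed, and the job is handed in when it is done.

Besides the shell and the picture viewer there is one more tool, called after "Call:" as name(argument=value, ...) on one line, values as JSON. drive_tool: Moves the arm, as the interface text tells. Its arguments: {"type":"object","properties":{"moves":{"type":"array"},"squeeze":{"type":"number"}},"required":["moves"]}

```bash
ls; mkdir -p pics
python3 - <<'E'
from workcell import readout,cams,env,finder
import cv2
print(readout.get_state())
for n in("scene","top"):
    im=cams.read_camera(n);cv2.imwrite(f"pics/{n}0.png",im)
    p=cams.camera_params(n);print(n,p)
    for o in("bolt","rest","bed","box","tape","ink","knife"):
        r=finder.regions_of(n,o)
        print(o,[(round(d["conf"],2),[round(float(v),1) for v in d["point"]],int(d["pixels"].sum())) for d in r[:4]])
E
```

```text
pics
{'clock': 0.0, 'joint_pos': array([-1.35560196e+00,  3.14011158e-01,  4.49750892e-02,  1.30359046e+00,
        1.10898841e-05,  1.43117577e+00]), 'qvel': array([ 0.00082753, -0.00061317, -0.00011683,  0.00043972,  0.0009956 ,
       -0.00166527]), 'tau': array([-5.74596870e-04, -4.80623245e+01,  2.98534852e+01,  1.92655181e-02,
       -3.45083881e-04,  8.08670421e-06]), 'tcp_pos': array([ 0.1996381 , -0.5386885 ,  0.23040116]), 'orientation': array([-0.1241422 , -0.69598759, -0.12543572,  0.69602864]), 'wrist_force': array([ 0.75086957, -0.29867464,  0.45065826]), 'ft_torque': array([-0.04365541,  0.01743659,  0.02957395]), 'finger_gap': 0.08512209926115806}
scene {'mtx': array([[404.54609404,   0.        , 324.07264274],
       [  0.        , 404.54609404, 201.82492183],
       [  0.        ,   0.        ,   1.        ]]), 'R': array([[-0.17296046,  0.98491997,  0.00416282],
       [ 0.80533843,  0.14385506, -0.57509628],
       [-0.56702265, -0.09611644, -0.81807514]]), 't': array([ 0.20476862, -0.34177999,  1.38665946])}
bolt [(0.65, [232.4, 211.2], 216), (0.63, [273.4, 191.7
[... 374 characters left out ...]
       , 315.25867978],
       [  0.        , 494.78225204, 199.73523375],
       [  0.        ,   0.        ,   1.        ]]), 'R': array([[-2.49601789e-02, -9.99683750e-01, -3.06411956e-03],
       [-9.94628189e-01,  2.51417244e-02, -1.00412450e-01],
       [ 1.00457731e-01,  5.41346984e-04, -9.94941180e-01]]), 't': array([-0.10615664,  0.51704964,  1.06929166])}
bolt [(0.74, [378.7, 171.8], 273), (0.74, [387.2, 220.6], 279), (0.62, [329.3, 163.9], 263), (0.56, [423.2, 185.2], 249)]
rest [(0.9, [372.3, 176.8], 1465)]
bed [(0.92, [229.4, 167.9], 7794)]
box [(0.75, [145.7, 140.8], 6260)]
tape [(0.61, [396.4, 293.3], 667)]
ink [(0.58, [394.6, 118.1], 625)]
knife [(0.74, [468.4, 172.5], 1492)]
```

View pics/scene0.png

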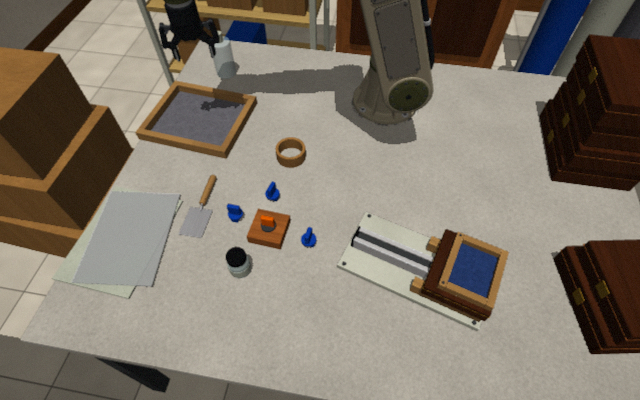

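View pics/top0.png

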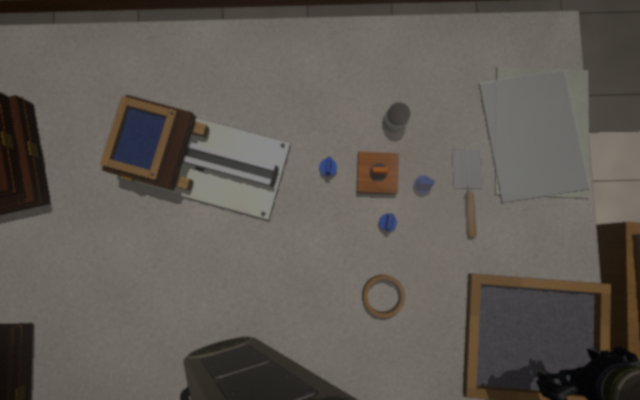

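Run:
```python
import cv2
im=cv2.imread("pics/top0.png");cv2.imwrite("pics/top0c.png",cv2.resize(im[100:300,280:480],None,fx=3,fy=3,interpolation=cv2.INTER_CUBIC))
cv2.imwrite("pics/top0d.png",cv2.resize(im[70:270,60:320],None,fx=3,fy=3,interpolation=cv2.INTER_CUBIC))
im=cv2.imread("pics/scene0.png");cv2.imwrite("pics/scene0c.png",cv2.resize(im[140:290,200:400],None,fx=4,fy=4,interpolation=cv2.INTER_CUBIC))
```

```text
(no output)
```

View pics/top0c.png

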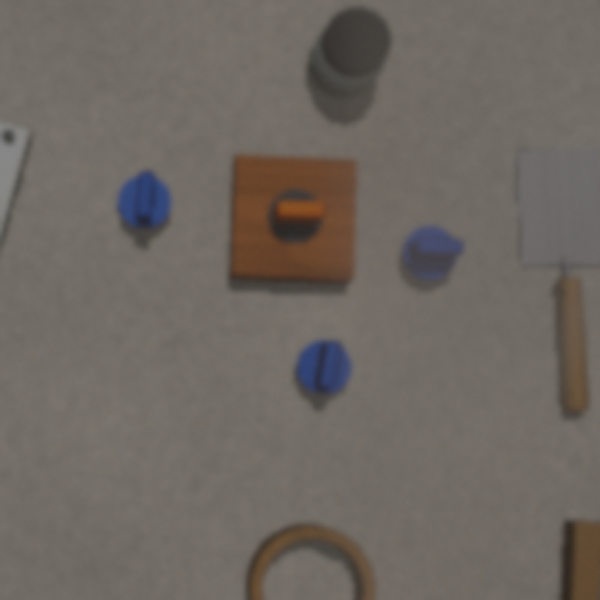

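View pics/top0d.png

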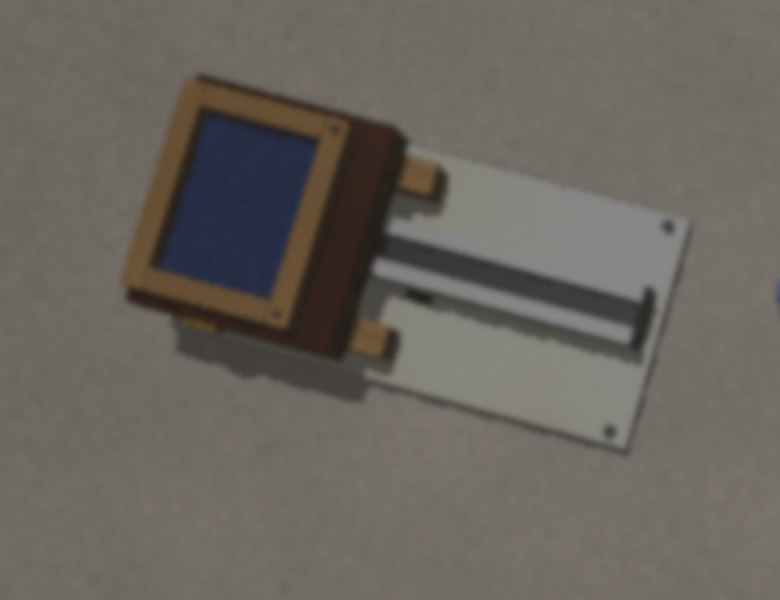

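View pics/scene0c.png

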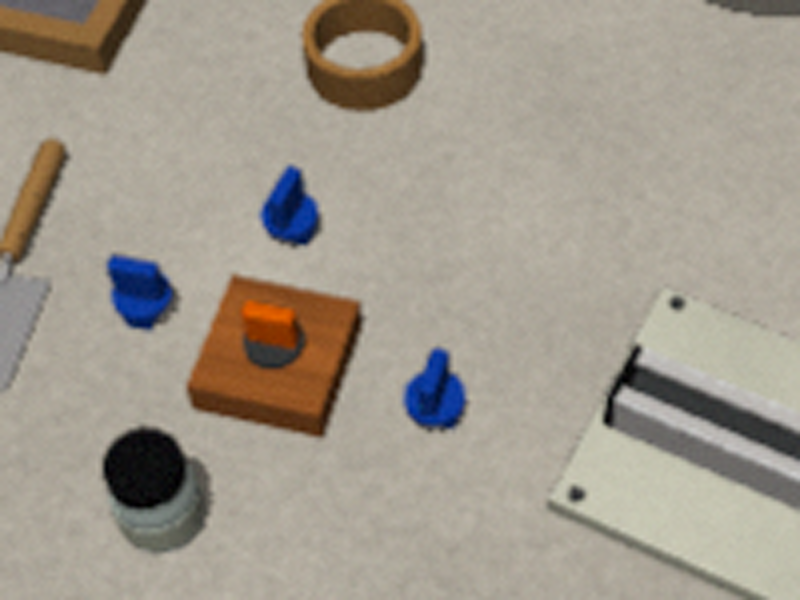

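The orange bolt shows at top (379,171) and scene (268,221), in the rest block. The look-alikes are the three blue ones at top (328,167), (424,182) and (387,222). I choose the orange one: it sits in the block, with its wing along image horizontal, about world y. Next I measure it.

```bash
cat > h.py <<'E'
import numpy as np,cv2
from workcell import readout,cams,env,finder
P={n:cams.camera_params(n) for n in("scene","top")}
def proj(n,X):
    p=P[n];c=np.atleast_2d(X)@p["R"].T+p["t"];u=c@p["mtx"].T;return u[:,:2]/u[:,2:]
def back(n,uv,z):
    p=P[n];uv=np.atleast_2d(uv);d=np.c_[uv,np.ones(len(uv))]@np.linalg.inv(p["mtx"]).T@p["R"]
    c=-p["R"].T@p["t"];s=(z-c[2])/d[:,2];return c+d*s[:,None]
def rect(n,im,o,yaw,z,x0,x1,y0,y1,s):
    # rectified image: local frame; px columns=y local, rows = x local (s px per mm)
    ys=np.arange(y0,y1,1/s);xs=np.arange(x0,x1,1/s)
    Y,X=np.meshgrid(ys,xs);c,si=np.cos(yaw),np.sin(yaw)
    W=np.c_[(o[0]+(c*X-si*Y)/1000).ravel(),(o[1]+(si*X+c*Y)/1000).ravel(),np.full(X.size,z)]
    m=proj(n,W).astype(np.float32).reshape(X.shape+(2,))
    return cv2.remap(im,m[...,0],m[...,1],cv2.INTER_CUBIC)
E
python3 - <<'E'
from h import *
t=cv2.imread("pics/top0.png");s=cv2.imread("pics/scene0.png")
# rough
print("rest top",back("top",[[372,160],[376,172]],.03))
r=finder.regions_of("top","rest")[0]["pixels"]
for n,nm in(("top","rest"),("scene","rest"),("top","bed"),("scene","bed"),("top","box"),("scene","box")):
    cv2.imwrite
    r=finder.regions_of(n,nm)[0]["pixels"].astype(np.uint8)
    c=max(cv2.findContours(r,0,2)[0],key=cv2.contourArea)
    print(n,nm,cv2.minAreaRect(c))
a=back("top",[[290,143.3],[269.3,220]],.018);print(a, np.linalg.norm(a[0]-a[1]))
for n,im,(x0,x1,y0,y1) in(("top",t,(80,310,85,230)),("scene",s,(330,520,205,335))):
    c=im[y0:y1,x0:x1];cv2.imwrite(f"pics/b_{n}.png",cv2.convertScaleAbs(cv2.resize(c,None,fx=780/(x1-x0),fy=780/(x1-x0),interpolation=cv2.INTER_CUBIC),alpha=1.5))
E
```

```text
rest top [[ 0.59933792 -0.24737837  0.03      ]
 [ 0.57217403 -0.25525623  0.03      ]]
top rest ((377.5, 173.0), (42.0, 41.0), 90.0)
scene rest ((268.6470947265625, 227.9117889404297), (37.593021392822266, 35.41019821166992), 14.03624439239502)
top bed ((231.59432983398438, 168.1697998046875), (100.13584899902344, 80.4932861328125), 15.945394515991211)
scene bed ((421.11419677734375, 267.80389404296875), (156.16893005371094, 69.39905548095703), 24.407669067382812)
top box ((147.3983917236328, 141.99119567871094), (79.0, 82.79999542236328), 16.26020622253418)
scene box ((466.7748107910156, 273.5791015625), (73.31770324707031, 73.62837219238281), 21.250505447387695)
[[ 0.64436159 -0.06533993  0.018     ]
 [ 0.47237432 -0.01594092  0.018     ]] 0.17894100426310566
```

View pics/b_scene.png

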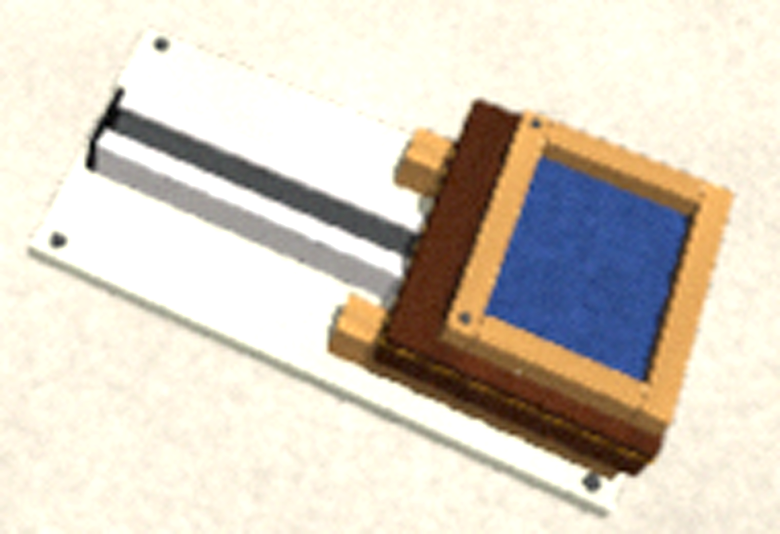

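View pics/b_top.png

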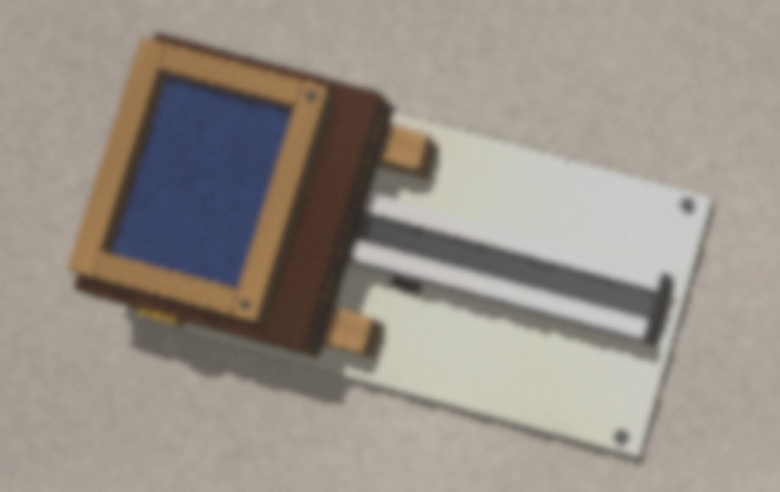

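```bash
cat > fit.py <<'E'
from h import *
from scipy.optimize import least_squares
def W(p,L):
    L=np.atleast_2d(L)/1000;c,s=np.cos(p[2]),np.sin(p[2])
    return np.c_[p[0]+c*L[:,0]-s*L[:,1],p[1]+s*L[:,0]+c*L[:,1],L[:,2]]
T=lambda u:np.array(u)/3.3913+[80,85]
S=lambda u:np.array(u)/4.105+[330,205]
bed=[("top",T([712,202]),(90,-180,18)),("top",T([642,459]),(-90,-180,18)),("scene",S([32,246]),(90,-180,18)),("scene",S([150,32]),(-90,-180,18)),("scene",S([608,512]),(90,180,18))]
def fit(obs,x0):
    f=lambda p:np.concatenate([(proj(n,W(p,L))[0]-uv) for n,uv,L in obs])
    r=least_squares(f,x0);return r.x,r.fun.reshape(-1,2)
if __name__=="__main__":
    p,e=fit(bed,[.6,.1,.28]);print(p,np.degrees(p[2]));print(e)
    for cam in("top","scene"):
        print(cam,fit([o for o in bed if o[0]==cam],p)[0])
    np.save("bed.npy",p)
    for n in("top","scene"):
        im=cv2.imread(f"pics/{n}0.png")
        r=rect(n,im,p[:2],p[2],.054,-50,50,-180,20,4);cv2.imwrite(f"pics/r_{n}.png",r)
        g=r.astype(float).mean(2)
        for y in(-140,-110,-80,-50,-30):
            row=g[:,int((y+180)*4)-12:int((y+180)*4)+12].mean(1)
            d=np.gradient(cv2.GaussianBlur(row[:,None],(1,9),2)[:,0])
            pk=[(round(-50+i/4,1),round(d[i],1)) for i in range(2,len(d)-2) if abs(d[i])>1.5 and abs(d[i])>=abs(d[i-1]) and abs(d[i])>=abs(d[i+1])]
            print(n,y,pk)
    a=cv2.imread("pics/r_top.png");b=cv2.imread("pics/r_scene.png");cv2.imwrite("pics/r.png",cv2.resize(np.vstack([a,b]),None,fx=.72,fy=.72))
E
python3 fit.py
```

```text
[ 0.61003659  0.13436339 -0.29539935] -16.92513578499262
[[-0.51914241 -0.97714317]
 [-1.93847578  0.08076085]
 [-1.57236711 -0.37560766]
 [-1.55433161 -1.48046351]
 [ 0.43772268 -0.00481558]]
top [ 0.60664791  0.13233077 -0.28185197]
scene [ 0.61099816  0.13653506 -0.29967626]
top -140 [(-28.0, np.float64(-2.5)), (-14.8, np.float64(3.1)), (-2.0, np.float64(-3.0)), (17.0, np.float64(3.6))]
top -110 [(-27.0, np.float64(-2.3)), (-15.0, np.float64(3.0)), (-2.2, np.float64(-3.2)), (16.5, np.float64(3.3))]
top -80 [(-26.8, np.float64(-2.5)), (-15.2, np.float64(3.1)), (-2.0, np.float64(-3.2)), (16.8, np.float64(3.6))]
top -50 [(-27.5, np.float64(-2.5)), (-14.8, np.float64(3.0)), (-2.5, np.float64(-3.2)), (17.0, np.float64(3.5))]
top -30 [(-28.2, np.float64(-2.3)), (-15.2, np.float64(3.1)), (-2.0, np.float64(-3.2)), (16.5, np.float64(3.6))]
scene -140 [(-5.8, np.float64(-6.4)), (12.8, np.float64(7.4)), (25.8, np.float64(-4.3)), (43.8, np.float64(4.9))]
scene -110 [(-5.8, np.float64(-6.4)), (12.2, np.float64(7.5)), (25.8, np.float64(-5.1)), (43.8, np.float64(4.5))]
scene -80 [(-5.8, np.float64(-6.7)), (12.8, np.float64(7.3)), (25.5, np.float64(-4.4)), (43.8, np.float64(4.3))]
scene -50 [(-6.2, np.float64(-6.2)), (12.5, np.float64(7.5)), (25.5, np.float64(-5.1)), (43.8, np.float64(5.0))]
scene -30 [(-6.0, np.float64(-6.6)), (12.2, np.float64(7.5)), (25.5, np.float64(-5.0)), (43.5, np.float64(4.9))]
```

View pics/r.png

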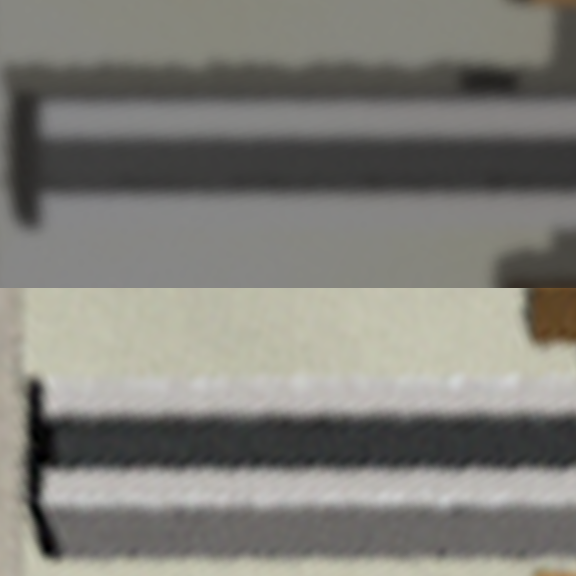

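Slot edges are parallel to the board axis in both views, with the slot about 3–7 mm to board +x. The cameras disagree by about 4 mm, so I'll refine this with the bolt held over the slot. Now the bolt.

```bash
cat > orange.py <<'E'
from h import *
def orange(im):
    h=cv2.cvtColor(im,cv2.COLOR_BGR2HSV)
    return ((h[...,0]>=4)&(h[...,0]<=14)&(h[...,1]>215)).astype(np.uint8)
E
python3 - <<'E'
from orange import *
from fit import fit
from scipy.optimize import minimize
for n in("top","scene"):
    im=cv2.imread(f"pics/{n}0.png");r=[d for d in finder.regions_of(n,"bolt")]
    x,y=(379,171) if n=="top" else (268,221)
    c=im[y-24:y+24,x-24:x+24];hsv=cv2.cvtColor(c,cv2.COLOR_BGR2HSV)
    print(n,hsv[24,24],hsv[24,10],hsv[10,36])
    m=((hsv[...,0]<=hsv[24,24,0]+2)&(hsv[...,1]>225)&(hsv[...,2]>hsv[24,10,2]*1.1)).astype(np.uint8)
    k,l,st,ce=cv2.connectedComponentsWithStats(m)
    for i in range(1,k):
        if st[i][4]>20:print(st[i],ce[i]+[x-24,y-24])
    cv2.imwrite(f"pics/o_{n}.png",cv2.resize(c,None,fx=11,fy=11,interpolation=cv2.INTER_CUBIC))
a=cv2.imread("pics/o_top.png");b=cv2.imread("pics/o_scene.png");cv2.imwrite("pics/o.png",cv2.resize(np.hstack([a,b]),None,fx=.75,fy=.75))
E
```

```text
top [ 12 184 115] [ 12 155 115] [ 12 133 109]
scene [ 12 255 139] [ 13 192 162] [ 23  29 175]
[17 18 12  6 44] [266.52272727 217.59090909]
```

View pics/o.png

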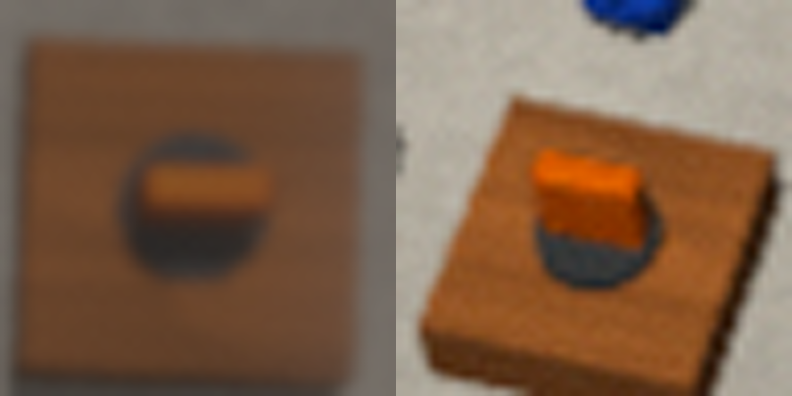

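Run:
```python
from fit import *
T=lambda u:(np.array(u)+.5)/8.25-.5+[355,147]
S=lambda u:(np.array(u)+.5-[396,0])/8.25-.5+[244,197]
obs=[("top",T([26,40]),(45,45,30)),("top",T([361,54]),(45,-45,30)),("top",T([353,376]),(-45,-45,30)),("top",T([16,374]),(-45,45,30)),
("scene",S([516,97]),(-45,-45,30)),("scene",S([775,155]),(-45,45,30)),("scene",S([425,332]),(45,-45,30)),("scene",S([693,388]),(45,45,30))]
for o in(obs,obs[:4],obs[4:]):
    p,e=fit(o,[.57,-.25,0]);print(p,np.abs(e).max())
print("wing top", back("top",[T([207,183])],.069),back("scene",[S([588,172])],.069))
# wing ends for yaw
w=back("top",[T([145,184]),T([270,182])],.069);print(w)
w=back("scene",[S([538,163]),S([640,180])],.069);print(w)
print("collar", back("top",[T([193,205])],.035))
```

```text
[ 0.57096154 -0.25746499 -0.05938875] 1.22904088109658
[ 0.57197453 -0.25849808 -0.05714969] 0.7174847883813698
[ 0.56937544 -0.25617144 -0.06359893] 0.5385030687878327
wing top [[ 0.57297737 -0.25845145  0.069     ]] [[ 0.56888006 -0.25659288  0.069     ]]
[[ 0.57312444 -0.24238206  0.069     ]
 [ 0.57282372 -0.27477913  0.069     ]]
[[ 0.56837741 -0.27267402  0.069     ]
 [ 0.56891589 -0.24005061  0.069     ]]
collar [[ 0.57260785 -0.2589911   0.035     ]]
```

Both cameras agree the bolt is at about (0.571,-0.257), within 2 mm of the block centre, with yaw about -0.03. Next I plan the moves.

```bash
cat > plan.py <<'E'
from h import *
from scipy.spatial.transform import Rotation as R
import sys
def pose():
    s=readout.get_state();q=s["orientation"];return s,np.array(s["tcp_pos"]),R.from_quat([q[1],q[2],q[3],q[0]])
def down(yaw):  # tool x down, tool y along (cos,sin) yaw
    x=np.array([0,0,-1.]);y=np.array([np.cos(yaw),np.sin(yaw),0]);return R.from_matrix(np.c_[x,y,np.cross(x,y)])
def rel(p,yaw):
    s,c,r=pose();best=None
    for k in(0,np.pi):
        t=r.inv()*down(yaw+k)
        if best is None or t.magnitude()<best.magnitude():best=t
    return r.inv().apply(np.array(p)-c),best.as_rotvec()
def show():
    s,c,r=pose();m=r.as_matrix();print("t%.2f"%s["clock"],"tcp",c.round(4),"yaw jaw %.3f"%np.arctan2(m[1,1],m[0,1]),"down",m[:,0].round(3),"F",s["wrist_force"].round(1),"M",s["ft_torque"].round(2),"gap %.4f"%s["finger_gap"],"q",s["joint_pos"].round(2))
if __name__=="__main__":
    show();a=[float(v) for v in sys.argv[1:]]
    if a:
        d,w=rel(a[:3],a[3]);print("shift",d.round(4),"turn",w.round(3))
E
python3 plan.py .571 -.2573 .13 -.03;python3 plan.py .571 -.2573 .038 -.03;  python3 -c "
from fit import *
p=np.load('bed.npy');print(W(p,[[5.3,-100,54],[5.3,-50,54]]))"
```

```text
t1.25 tcp [ 0.1998 -0.5392  0.2313] yaw jaw -1.216 down [ 0. -0. -1.] F [ 0.2 -0.1 -1.3] M [0.01 0.02 0.04] gap 0.0854 q [-1.36  0.31  0.05  1.3  -0.    1.43]
shift [ 0.1013 -0.1354 -0.4461] turn [-1.186  0.    -0.   ]
t1.25 tcp [ 0.1998 -0.5392  0.2313] yaw jaw -1.216 down [ 0. -0. -1.] F [ 0.2 -0.1 -1.3] M [0.01 0.02 0.04] gap 0.0854 q [-1.36  0.31  0.05  1.3  -0.    1.43]
shift [ 0.1933 -0.1354 -0.4461] turn [-1.186  0.    -0.   ]
[[0.58599483 0.03715185 0.054     ]
 [0.60055093 0.08498615 0.054     ]]
```

Call:
drive_tool(moves=[[[0,-0.017,-0.055,-0.15,0,0,0],[0,-0.034,-0.11,-0.33,0,0,0],[0,-0.051,-0.165,-0.51,0,0,0],[0,-0.068,-0.22,-0.69,0,0,0],[0,-0.085,-0.275,-0.87,0,0,0]]], squeeze=60)

```text
clock: 1.88
tcp_pos: [0.4295, -0.3628, 0.2315]
orientation: [-0.408, -0.577, -0.408, 0.577]
wrist_force: [0.4, -1.5, -0.4]
finger_gap: 0.0851
```

```bash
python3 plan.py .571 -.2573 .13 -.03
```

```text
t1.88 tcp [ 0.4295 -0.3628  0.2315] yaw jaw -0.340 down [ 0.    -0.001 -1.   ] F [ 0.4 -1.5 -0.4] M [-0.08  0.    0.  ] gap 0.0851 q [-0.84  0.29  0.01  1.29 -0.    1.07]
shift [ 0.1015  0.0982 -0.1467] turn [-0.31   0.001 -0.001]
```

Call:
drive_tool(moves=[[[0.0,0.033,-0.049,-0.1,0,0,0],[0.0,0.066,-0.098,-0.2,0,0,0],[0.03,0.0982,-0.1467,-0.31,0,0,0],[0.07,0.0982,-0.1467,-0.31,0.001,-0.001,0],[0.1015,0.0982,-0.1467,-0.31,0.001,-0.001,0]]])

```text
clock: 2.5
tcp_pos: [0.5715, -0.2559, 0.1281]
orientation: [-0.492, -0.507, -0.494, 0.507]
wrist_force: [-0.3, -0.8, -0.1]
finger_gap: 0.0853
```

```bash
python3 plan.py .571 -.2573 .038 -.03
python3 - <<'E'
from h import *
for n in("top","scene"):
    im=cams.read_camera(n);cv2.imwrite(f"pics/{n}1.png",im)
    x,y=(379,171) if n=="top" else (268,221)
    cv2.imwrite(f"pics/c1_{n}.png",cv2.resize(im[y-55:y+55,x-65:x+65],None,fx=3,fy=3,interpolation=cv2.INTER_CUBIC))
a=cv2.imread("pics/c1_top.png");b=cv2.imread("pics/c1_scene.png");cv2.imwrite("pics/c1.png",np.hstack([a,b]))
E
```

```text
t2.50 tcp [ 0.5715 -0.2559  0.1281] yaw jaw -0.028 down [-0.001  0.001 -1.   ] F [-0.3 -0.8 -0.1] M [0.   0.01 0.01] gap 0.0853 q [-0.55  0.46  0.    1.12  0.    1.05]
shift [ 0.0901 -0.0003  0.0015] turn [ 0.002 -0.001  0.001]
```

View pics/c1.png

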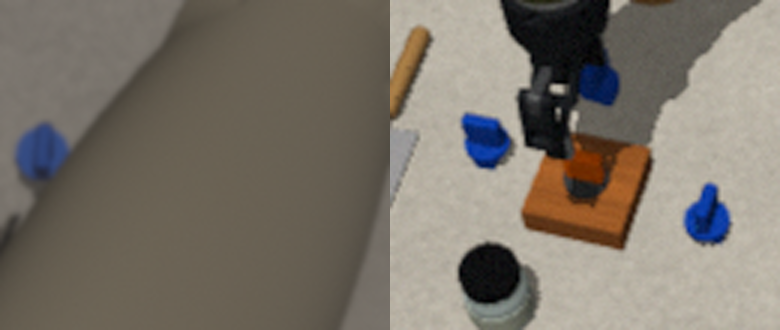

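The gripper is above the orange wing in the scene view; the top view is blocked by the arm. Descending.

Call:
drive_tool(moves=[[[0.03,0,0.0015,0,0,0,0],[0.06,0,0.0015,0,0,0,0],[0.08,0,0.0015,0,0,0,0],[0.09,0,0.0015,0,0,0,0],[0.09,0,0.0015,0,0,0,0]]])

```text
clock: 3.22
tcp_pos: [0.5683, -0.2569, 0.0363]
orientation: [-0.49, -0.507, -0.495, 0.508]
wrist_force: [-0.3, 0.4, 0.2]
finger_gap: 0.0851
```

```bash
python3 plan.py .571 -.2573 .038 -.03
python3 - <<'E'
from h import *
im=cams.read_camera("scene");x,y=268,215
cv2.imwrite("pics/c2.png",cv2.resize(im[y-40:y+40,x-50:x+50],None,fx=6,fy=6,interpolation=cv2.INTER_CUBIC))
E
```

```text
t3.23 tcp [ 0.5683 -0.2569  0.0363] yaw jaw -0.030 down [-0.007  0.004 -1.   ] F [-0.3  0.4  0.2] M [ 0.02 -0.06 -0.03] gap 0.0851 q [-0.55  0.53 -0.12  0.93  0.    1.05]
shift [-0.0017  0.0027  0.0003] turn [ 0.    -0.004  0.007]
```

View pics/c2.png

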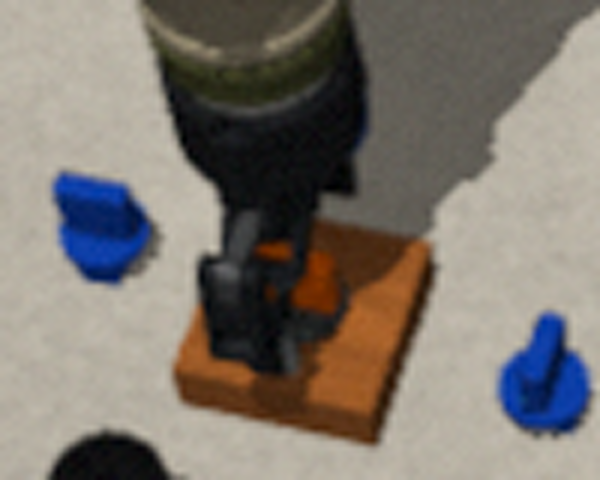

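Call:
drive_tool(moves=[[[-0.0017,0.0025,0,0,-0.004,0.007,0],[-0.0017,0.0025,0,0,-0.004,0.007,120],[-0.0017,0.0025,0,0,-0.004,0.007,255],[-0.0017,0.0025,0,0,-0.004,0.007,255],[-0.0017,0.0025,0,0,-0.004,0.007,255]]])

```text
clock: 3.9
tcp_pos: [0.5712, -0.2571, 0.0385]
orientation: [0.493, 0.508, 0.492, -0.507]
wrist_force: [1.0, -0.0, -0.8]
finger_gap: 0.012
```

Call:
drive_tool(moves=[[[0,0,0,0,0,0,255],[0,0,0,0,0,0,255],[0,0,0,0,0,0,255],[0,0,0,0,0,0,255],[0,0,0,0,0,0,255]]])

```text
clock: 4.53
tcp_pos: [0.5712, -0.2571, 0.0386]
orientation: [0.493, 0.508, 0.492, -0.507]
wrist_force: [-0.8, -0.2, 3.3]
finger_gap: 0.0111
```

```bash
python3 plan.py .571 -.2573 .16 -.03
```

```text
t4.53 tcp [ 0.5712 -0.2571  0.0386] yaw jaw -0.030 down [ 0.001 -0.    -1.   ] F [-0.8 -0.2  3.3] M [-0.03  0.07  0.01] gap 0.0111 q [-0.55  0.53 -0.12  0.92  0.    1.05]
shift [-1.214e-01 -1.000e-04  2.000e-04] turn [ 0.     0.    -0.001]
```

Call:
drive_tool(moves=[[[-0.02,0,0,0,0,0,255],[-0.05,0,0,0,0,0,255],[-0.08,0,0,0,0,0,255],[-0.11,0,0,0,0,0,255],[-0.12,0,0,0,0,0,255]]])

```text
clock: 5.15
tcp_pos: [0.5718, -0.2575, 0.1601]
orientation: [0.494, 0.508, 0.491, -0.507]
wrist_force: [0.6, -0.9, -1.3]
finger_gap: 0.0109
```

```bash
python3 plan.py .586 .037 .15 1.276
```

```text
t5.15 tcp [ 0.5718 -0.2575  0.1601] yaw jaw -0.030 down [ 0.003 -0.002 -1.   ] F [ 0.6 -0.9 -1.3] M [ 0.   -0.04 -0.02] gap 0.0109 q [-0.55  0.44  0.05  1.18  0.    1.05]
shift [ 0.0097  0.0054 -0.2948] turn [-1.306  0.003 -0.002]
```

Call:
drive_tool(moves=[[[0.0,0.0,-0.05,-0.17,0,0,255],[0.0,0,-0.1,-0.34,0,0,255],[0.0,0,-0.15,-0.51,0,0,255],[0.0,0,-0.2,-0.68,0,0,255],[0.0,0,-0.245,-0.85,0,0,255]]])

```text
clock: 5.78
tcp_pos: [0.5781, -0.0107, 0.1582]
orientation: [0.659, 0.257, 0.658, -0.257]
wrist_force: [0.1, 0.1, -1.7]
finger_gap: 0.0112
```

```bash
python3 plan.py .586 .037 .12 1.276
```

```text
t5.78 tcp [ 0.5781 -0.0107  0.1582] yaw jaw 0.826 down [ 0.001 -0.001 -1.   ] F [ 0.1  0.1 -1.7] M [ 0.01 -0.02  0.06] gap 0.0112 q [-0.16  0.35 -0.08  1.14 -0.    0.59]
shift [ 0.0382  0.0404 -0.0266] turn [-0.45   0.001  0.   ]
```

Call:
drive_tool(moves=[[[0.01,0.015,-0.01,-0.15,0,0,255],[0.02,0.03,-0.02,-0.3,0,0,255],[0.03,0.0404,-0.0266,-0.45,0,0,255],[0.038,0.0404,-0.0266,-0.45,0,0,255],[0.038,0.0404,-0.0266,-0.45,0,0,255]]])

```text
clock: 6.4
tcp_pos: [0.5849, 0.0367, 0.1187]
orientation: [0.699, 0.104, 0.7, -0.105]
wrist_force: [0.1, -0.2, -1.4]
finger_gap: 0.0113
```

```bash
python3 plan.py .586 .037 .10 1.276
python3 - <<'E'
from h import *
for n in("top","scene"):
    im=cams.read_camera(n);cv2.imwrite(f"pics/{n}3.png",im)
    x,y=(240,170) if n=="top" else (390,245)
    cv2.imwrite(f"pics/c3_{n}.png",cv2.resize(im[y-55:y+55,x-65:x+65],None,fx=3,fy=3,interpolation=cv2.INTER_CUBIC))
a=cv2.imread("pics/c3_top.png");b=cv2.imread("pics/c3_scene.png");cv2.imwrite("pics/c3.png",np.hstack([a,b]))
E
```

```text
t6.40 tcp [0.5849 0.0367 0.1187] yaw jaw 1.274 down [-0.002 -0.001 -1.   ] F [ 0.1 -0.2 -1.4] M [-0.01 -0.06  0.02] gap 0.0113 q [-0.07  0.39 -0.12  1.06 -0.    0.22]
shift [0.0187 0.0006 0.001 ] turn [-0.002 -0.002  0.002]
```

View pics/c3.png

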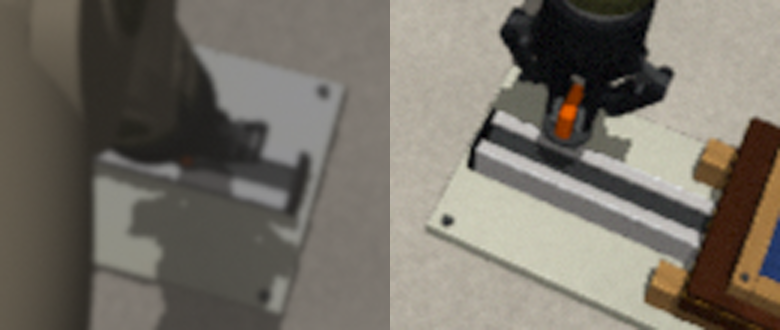

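The scene view shows the bolt over the slot, with the wing at crop (568,112). I lower it to just above the lips to measure the relative offset.

Call:
drive_tool(moves=[[[0.01,0.0006,0.001,0,0,0,255],[0.02,0.0006,0.001,-0.002,-0.002,0.002,255],[0.029,0.0006,0.001,-0.002,-0.002,0.002,255],[0.029,0.0006,0.001,-0.002,-0.002,0.002,255],[0.029,0.0006,0.001,-0.002,-0.002,0.002,255]]])

```text
clock: 7.12
tcp_pos: [0.587, 0.0367, 0.091]
orientation: [0.7, 0.104, 0.698, -0.104]
wrist_force: [-0.1, -0.0, -1.5]
finger_gap: 0.0106
```

```bash
cat > ov.py <<'E'
from plan import *
import sys
tag=sys.argv[1];dz=float(sys.argv[2]) if len(sys.argv)>2 else .0256
show()
s,c,r=pose();m=r.as_matrix();o=c+m[:,0]*dz;bx=m[:,1];bz=-m[:,0];by=np.cross(bz,bx)
print("bolt",o.round(4))
L=lambda x,y,z:o+bx*x/1000+by*y/1000+bz*z/1000
im=cams.read_camera("scene");cv2.imwrite(f"pics/s_{tag}.png",im)
def draw(n,im,x,y,w,h,f):
    f_=f;big=cv2.resize(im[y-h:y+h,x-w:x+w],None,fx=f,fy=f,interpolation=cv2.INTER_CUBIC);b2=big.copy()
    px=lambda P:tuple(int(v) for v in (proj(n,P)[0]-[x-w,y-h]+.5)*f)
    q=[px(L(a,b,z)) for z in(22,56) for a,b in((6,17),(6,-17),(-6,-17),(-6,17))]
    for k in(0,4):
        for i in range(4):cv2.line(b2,q[k+i],q[k+(i+1)%4],(0,255,0),1)
    col=[px(L(20*np.cos(t),20*np.sin(t),22)) for t in np.linspace(0,6.28,40)]
    cv2.polylines(b2,[np.array(col)],True,(255,255,0),1)
    hd=[px(L(a,b,0)) for a,b in((15.5,9),(15.5,-9),(-15.5,-9),(-15.5,9))]
    cv2.polylines(b2,[np.array(hd)],True,(0,0,255),1)
    return np.hstack([big,b2])
u=proj("scene",o)[0].astype(int)
cv2.imwrite(f"pics/ov_{tag}.png",draw("scene",im,u[0],u[1]-5,33,33,6))
E
python3 ov.py 4
```

```text
t7.12 tcp [0.587  0.0367 0.091 ] yaw jaw 1.276 down [ 0.003  0.    -1.   ] F [-0.1 -0.  -1.5] M [-0.05 -0.02  0.  ] gap 0.0106 q [-0.07  0.41 -0.16  0.99  0.    0.22]
bolt [0.5871 0.0367 0.0654]
```

View pics/ov_4.png

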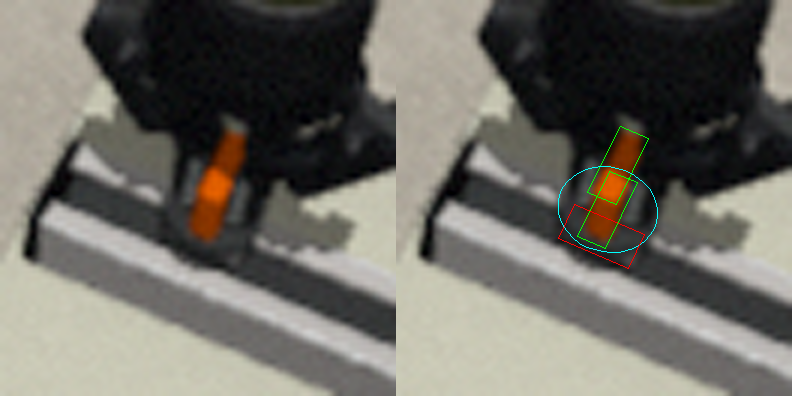

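Run:
```python
from plan import *
ims=np.mean([cams.read_camera("scene").astype(float) for _ in range(6)],0)
np.save("avg4.npy",ims)
s,c,r=pose();print(c)
u=proj("scene",c+[0,0,-.0256])[0];print(u)
x0,y0=int(u[0])-18,int(u[1])-22
cr=ims[y0:y0+36,x0:x0+36];f=16
a=np.clip(cv2.resize(cr,None,fx=f,fy=f,interpolation=cv2.INTER_LANCZOS4)*1.6,0,255).astype(np.uint8)
for i in range(0,36,6):
    cv2.putText(a,str(x0+i),(i*f,10),0,.4,(0,0,255),1);cv2.putText(a,str(y0+i),(0,i*f+8),0,.4,(0,0,255),1)
cv2.imwrite("pics/z4.png",a)
```

```text
[0.58709935 0.03665146 0.0912155 ]
[380.74043514 241.83907764]
```

View pics/z4.png

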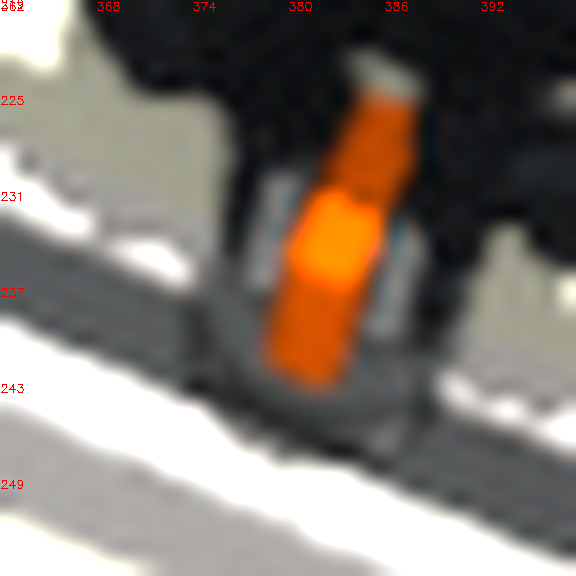

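Run:
```python
from plan import *
from scipy.optimize import least_squares
s,c,r=pose();m=r.as_matrix()
px=lambda v:(np.array(v)+.5)/16-.5+[362,219]
# bolt frame: x=jaw, bz up
bx=m[:,1];bz=-m[:,0];by=np.cross(bz,bx)
obs=[([266,352],1,22),([340,386],2,22),([288,252],1,56),([362,285],2,56),([366,92],3,56),([420,98],4,56)]
# near end = larger world x. by direction:
print("by",by,"bx",bx)
sg=np.sign(by[0])
o0=c+m[:,0]*.0256
# left in image = smaller world y
sx=-np.sign(bx[1])
def pt(o,k,z):
    ex=sx*6 if k in(1,3) else -sx*6; ey=sg*17 if k in(1,2) else -sg*17
    return o+(bx*ex+by*ey+bz*z)/1000
f=lambda d:np.concatenate([proj("scene",pt(o0+np.array([d[0],d[1],0]),k,z))[0]-px(v) for v,k,z in obs])
q=least_squares(f,[0,0]);print("apparent offset of bolt, world mm",q.x*1000);print(q.fun.reshape(-1,2).round(2))
obs=obs[:4];q=least_squares(f,[0,0]);print("apparent offset (near end only)",q.x*1000);print(q.fun.reshape(-1,2).round(2))
# slot lip edges in the averaged image, local line: world yaw -.295
im=np.load("avg4.npy");p=np.load("bed.npy");rr=rect("scene",im,p[:2],p[2],.054,-50,50,-180,20,4)
g=rr.mean(2)
for y in(-150,-145,-60,-50,-40,-30):
    row=g[:,int((y+180)*4)-8:int((y+180)*4)+8].mean(1)
    d=np.gradient(cv2.GaussianBlur(row[:,None],(1,9),2)[:,0])
    print(y,[(round(-50+i/4,1),round(d[i],1)) for i in range(2,len(d)-2) if abs(d[i])>2.5 and abs(d[i])>=abs(d[i-1]) and abs(d[i])>=abs(d[i+1])])
e=np.array([np.cos(p[2]),np.sin(p[2])]);print("tcp local x",(c[:2]-p[:2])@e*1000,"app shift local x",q.x@e*1000)
```

```text
by [-0.95685095  0.2905627  -0.00309423] bx [0.29056057 0.95685594 0.00112525]
apparent offset of bolt, world mm [-1.78844411  1.54180218]
[[-0.62  0.76]
 [-0.6   0.62]
 [-0.36 -0.24]
 [-0.2  -0.29]
 [ 0.22 -1.23]
 [ 1.56  0.34]]
apparent offset (near end only) [-2.5364897   2.51956621]
[[-0.18  0.55]
 [-0.17  0.41]
 [ 0.09 -0.45]
 [ 0.25 -0.5 ]]
-150 [(-38.5, np.float64(3.8)), (-11.8, np.float64(5.3)), (-5.2, np.float64(-6.2)), (12.5, np.float64(7.6)), (25.8, np.float64(-4.9)), (44.2, np.float64(5.1))]
-145 [(-36.2, np.float64(4.7)), (-11.2, np.float64(5.5)), (-5.2, np.float64(-6.3)), (12.5, np.float64(7.7)), (25.8, np.float64(-5.0)), (44.5, np.float64(4.5))]
-60 [(-47.8, np.float64(6.7)), (-43.8, np.float64(4.1)), (-30.8, np.float64(-3.4)), (-15.2, np.float64(5.6)), (-5.8, np.float64(-6.8)), (13.0, np.float64(7.8)), (25.5, np.float64(-4.7)), (44.0, np.float64(4.9))]
-50 [(-34.0, np.float64(-4.8)), (-19.2, np.float64(3.6)), (-6.2, np.float64(-6.7)), (12.2, np.float64(7.6)), (25.8, np.float64(-5.0)), (43.8, np.float64(4.8))]
-40 [(-5.8, np.float64(-6.2)), (12.8, np.float64(7.3)), (25.2, np.float64(-5.4)), (44.0, np.float64(5.1))]
-30 [(-6.0, np.float64(-6.4)), (12.5, np.float64(7.7)), (25.8, np.float64(-4.9)), (43.5, np.float64(5.0))]
tcp local x 6.502351660541898 app shift local x -3.1601250433978794
```

Relative to the slot, the bolt reads within 1 mm of centre in the scene view (bolt 3.3–4.3, slot about 3.3 in the same frame). I'll shift -0.4 mm and probe down gently.

Call:
drive_tool(moves=[[[0.005,0,-0.0004,0,0,0.002,255],[0.009,0,-0.0004,0,0,0.002,255],[0.011,0,-0.0004,0,0,0.002,255],[0.0125,0,-0.0004,0,0,0.002,255],[0.0135,0,-0.0004,0,0,0.002,255]]])

```text
clock: 8.1
tcp_pos: [0.5868, 0.0365, 0.0779]
orientation: [0.701, 0.105, 0.698, -0.103]
wrist_force: [-1.1, -1.8, 2.1]
finger_gap: 0.0111
```

```bash
cat >> plan.py <<'E'
    p=np.load('bed.npy');s,c,r=pose();l=c[:2]-p[:2];co,si=np.cos(p[2]),np.sin(p[2])
    F=s["wrist_force"];print("local x %.2f y %.2f boltz %.2f"%((l@[co,si])*1000,(l@[-si,co])*1000,c[2]*1000-25.6),"F local x %.1f y %.1f"%(F[:2]@[co,si],F[:2]@[-si,co]))
E
python3 plan.py .5866 .0367 .0777 1.2755
```

```text
t8.10 tcp [0.5868 0.0365 0.0779] yaw jaw 1.276 down [ 0.004  0.002 -1.   ] F [-1.1 -1.8  2.1] M [-0.31  0.24 -0.07] gap 0.0111 q [-0.08  0.42 -0.18  0.96  0.    0.22]
shift [ 0.0002  0.0001 -0.0003] turn [ 0.     0.003 -0.003]
local x 6.29 y -100.35 boltz 52.33 F local x -0.5 y -2.1
```

Call:
drive_tool(moves=[[[0.0005,0,0,0,0.003,-0.003,255],[0.001,0,0,0,0.003,-0.003,255],[0.0015,0,0,0,0.003,-0.003,255],[0.002,0,0,0,0.003,-0.003,255],[0.002,0,0,0,0.003,-0.003,255]]])

```text
clock: 8.72
tcp_pos: [0.5865, 0.0368, 0.0754]
orientation: [0.699, 0.104, 0.7, -0.104]
wrist_force: [-1.3, 0.6, -2.3]
finger_gap: 0.0112
```

```bash
python3 plan.py .5866 .0367 .0777 1.2755
```

```text
t8.72 tcp [0.5865 0.0368 0.0754] yaw jaw 1.276 down [-0.001  0.    -1.   ] F [-1.3  0.6 -2.3] M [0.07 0.18 0.  ] gap 0.0112 q [-0.07  0.43 -0.18  0.96  0.    0.22]
shift [-0.0023 -0.0001  0.0002] turn [ 0.001 -0.001  0.   ]
local x 5.85 y -100.20 boltz 49.76 F local x -1.4 y 0.2
```

No vertical force at nominal 49.8 mm, so the head has entered the slot. Pushing on down to the strip.

Call:
drive_tool(moves=[[[0.002,0,0,0,0,0,255],[0.004,0,0,0,0,0,255],[0.006,0,0,0,0,0,255],[0.007,0,0,0,0,0,255],[0.008,0,0,0,0,0,255]]])

```text
clock: 9.35
tcp_pos: [0.5866, 0.0366, 0.0677]
orientation: [0.699, 0.104, 0.699, -0.104]
wrist_force: [-1.9, -0.4, 2.1]
finger_gap: 0.0117
```

```bash
python3 ov.py 5;python3 plan.py .5866 .0367 .0665 1.2755
```

```text
t9.35 tcp [0.5866 0.0366 0.0677] yaw jaw 1.276 down [-0. -0. -1.] F [-1.9 -0.4  2.1] M [-0.22  0.43  0.02] gap 0.0117 q [-0.07  0.43 -0.19  0.94 -0.    0.22]
bolt [0.5866 0.0366 0.0421]
t9.40 tcp [0.5866 0.0366 0.0676] yaw jaw 1.276 down [-0. -0. -1.] F [-1.9 -0.7  1.8] M [-0.27  0.43  0.01] gap 0.0112 q [-0.07  0.43 -0.19  0.94 -0.    0.22]
shift [0.0011 0.0001 0.    ] turn [ 0. -0.  0.]
local x 6.01 y -100.38 boltz 41.99 F local x -1.6 y -1.2
```

View pics/ov_5.png

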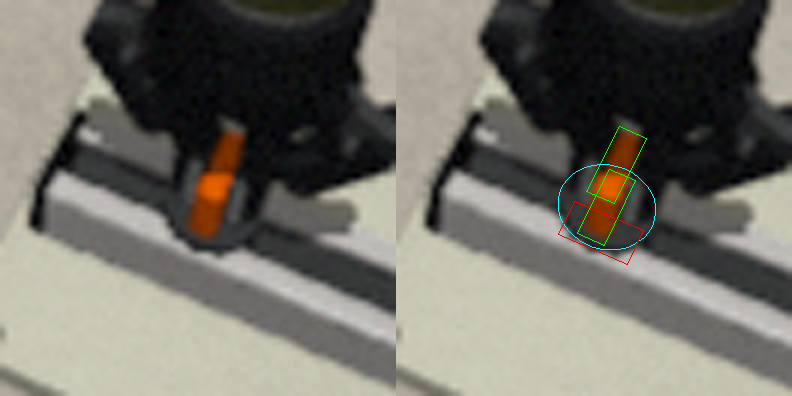

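Call:
drive_tool(moves=[[[0.0005,0,0,0,0,0,255],[0.001,0,0,0,0,0,255],[0.0015,0,0,0,0,0,255],[0.0015,0,0,0,0,0,255],[0.0015,0,0,0,0,0,255]]])

```text
clock: 10.02
tcp_pos: [0.5866, 0.0365, 0.0661]
orientation: [0.699, 0.104, 0.699, -0.104]
wrist_force: [-2.1, -1.7, 4.1]
finger_gap: 0.0111
```

```bash
python3 plan.py .5866 .0367 .0665 1.2755
```

```text
t10.03 tcp [0.5866 0.0365 0.0661] yaw jaw 1.276 down [-0. -0. -1.] F [-2.1 -1.7  4.1] M [-0.22  0.41  0.03] gap 0.0111 q [-0.07  0.44 -0.19  0.94 -0.    0.22]
shift [-0.0004  0.0002 -0.    ] turn [ 0. -0.  0.]
local x 6.05 y -100.41 boltz 40.51 F local x -1.6 y -2.2
```

Call:
drive_tool(moves=[[[0.001,0,-0.0003,0,0,0,255],[0.001,0,-0.0003,0.1,0,0,255],[0.001,0,-0.0003,0.24,0,0,255],[0.001,0,-0.0003,0.4,0,0,255],[0.001,0,-0.0003,0.5,0,0,255]]])

```text
clock: 10.65
tcp_pos: [0.5863, 0.0375, 0.0651]
orientation: [0.651, 0.275, 0.652, -0.274]
wrist_force: [-1.8, 1.2, 2.5]
finger_gap: 0.0109
```

```bash
python3 plan.py .5863 .0365 .0651 -.2954
```

```text
t10.65 tcp [0.5863 0.0375 0.0651] yaw jaw 0.773 down [ 0.     0.001 -1.   ] F [-1.8  1.2  2.5] M [0.36 0.34 0.01] gap 0.0109 q [-0.07  0.44 -0.2   0.94  0.    0.72]
shift [ 0.     -0.0007  0.0006] turn [ 1.068e+00 -1.000e-03 -0.000e+00]
local x 5.55 y -99.61 boltz 39.52 F local x -2.0 y 0.6
```

Call:
drive_tool(moves=[[[0,0,0,0.15,0,0,255],[0,0,0,0.3,0,0,255],[0,0,0,0.46,0,0,255],[0,0,0,0.62,0,0,255],[0,0,0,0.78,0,0,255]]])

```text
clock: 11.28
tcp_pos: [0.5868, 0.0381, 0.0653]
orientation: [0.497, 0.504, 0.497, -0.502]
wrist_force: [-0.6, 0.8, 4.2]
finger_gap: 0.011
```

```bash
python3 plan.py .5863 .037 .0651 -.2954
```

```text
t11.28 tcp [0.5868 0.0381 0.0653] yaw jaw -0.012 down [ 0.001  0.003 -1.   ] F [-0.6  0.8  4.2] M [0.17 0.12 0.01] gap 0.0110 q [-0.07  0.44 -0.2   0.94  0.    1.51]
shift [ 0.0002 -0.0005  0.0011] turn [ 0.283 -0.003 -0.001]
local x 5.78 y -98.82 boltz 39.65 F local x -0.8 y 0.6
```

Call:
drive_tool(moves=[[[0,0,0,0.15,-0.003,0,255],[0,0,0,0.28,-0.003,-0.001,255],[0,0,0,0.283,-0.003,-0.001,255],[0,0,0,0.283,-0.003,-0.001,255],[0,0,0,0.283,-0.003,-0.001,255]]])

```text
clock: 11.9
tcp_pos: [0.5873, 0.0384, 0.0654]
orientation: [0.421, 0.568, 0.421, -0.568]
wrist_force: [0.9, 0.8, 3.2]
finger_gap: 0.0107
```

```bash
python3 plan.py .5863 .037 .0651 -.2954; python3 ov.py 6
```

```text
t11.90 tcp [0.5873 0.0384 0.0654] yaw jaw -0.294 down [ 0.001  0.    -1.   ] F [0.9 0.8 3.2] M [ 0.34 -0.15 -0.03] gap 0.0107 q [-0.07  0.44 -0.19  0.94  0.    1.79]
shift [ 0.0003 -0.0005  0.0017] turn [ 0.002 -0.001 -0.   ]
local x 6.17 y -98.38 boltz 39.85 F local x 0.6 y 1.0
t11.90 tcp [0.5873 0.0384 0.0654] yaw jaw -0.294 down [ 0.001  0.    -1.   ] F [0.9 0.8 3.2] M [ 0.34 -0.15 -0.03] gap 0.0107 q [-0.07  0.44 -0.19  0.94  0.    1.79]
bolt [0.5873 0.0385 0.0398]
```

View pics/ov_6.png

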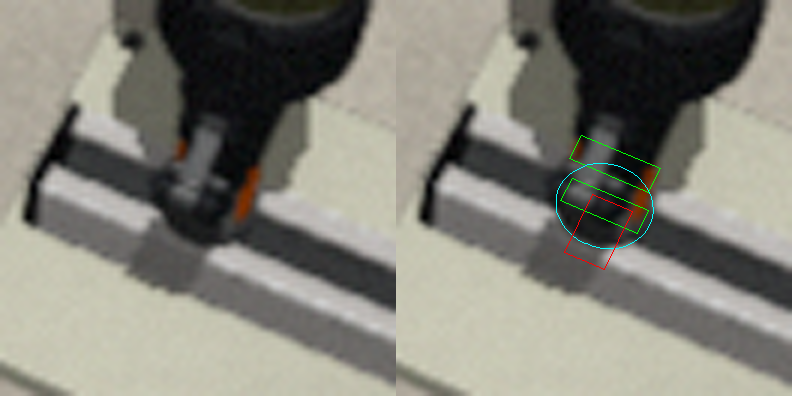

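Run:
```python
from h import *
p=np.load('bed.npy')
for n in("scene","top"):
    im=cv2.imread("pics/s_6.png") if n=="scene" else cv2.imread("pics/top0.png")
    # box side bottom edge / top edge: rectify at z=.054 and z=.092
    a=rect(n,im,p[:2],p[2],.092,-95,95,-60,60,3);b=rect(n,im,p[:2],p[2],.054,-95,95,-60,60,3)
    for i in range(0,120,10):
        for q in(a,b):cv2.putText(q,str(i-60),(i*3,10),0,.35,(0,0,255),1);cv2.line(q,(i*3,12),(i*3,20),(0,0,255),1)
    cv2.imwrite(f"pics/box_{n}.png",np.hstack([a,b]))
```

```text
(no output)
```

View pics/box_scene.png

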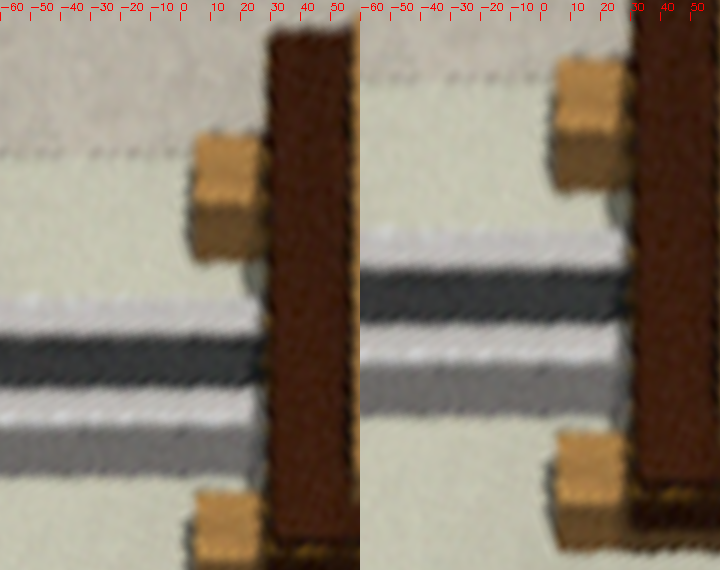

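View pics/box_top.png

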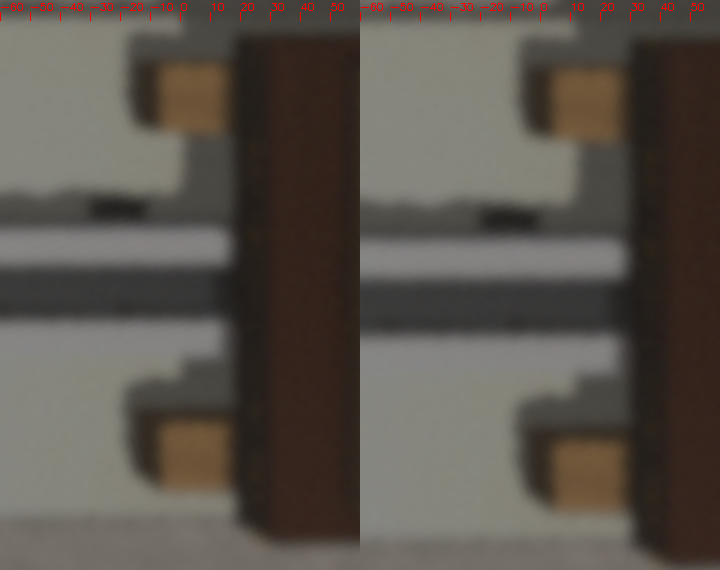

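The box face is at about local y +27…30, so I expect collar contact at tcp y of about 4…10. The wing has turned across the strut as wanted. Slide 85 mm first.

Call:
drive_tool(moves=[[[-0.0003,-0.0002,-0.015,0.002,0,0,255],[-0.0003,-0.0002,-0.035,0.002,0,0,255],[-0.0003,-0.0002,-0.055,0.002,0,0,255],[-0.0003,-0.0002,-0.075,0.002,0,0,255],[-0.0003,-0.0002,-0.085,0.002,0,0,255]]])

```text
clock: 12.58
tcp_pos: [0.612, 0.1217, 0.0657]
orientation: [0.421, 0.568, 0.421, -0.568]
wrist_force: [-0.5, -3.4, 4.2]
finger_gap: 0.011
```

```bash
python3 ov.py 7; python3 plan.py .5863 .037 .0651 -.2954
```

```text
t12.57 tcp [0.612  0.1217 0.0657] yaw jaw -0.294 down [ 0.001  0.    -1.   ] F [-0.5 -3.4  4.2] M [-0.78  0.18 -0.01] gap 0.0110 q [ 0.07  0.5  -0.09  0.98  0.    1.93]
bolt [0.612  0.1217 0.0401]
t12.62 tcp [0.6122 0.1224 0.0657] yaw jaw -0.294 down [ 0.001  0.001 -1.   ] F [-0.6  0.   3.8] M [0.05 0.09 0.01] gap 0.0110 q [ 0.07  0.5  -0.09  0.98  0.    1.93]
shift [ 0.0005 -0.0001  0.0893] turn [ 0.002 -0.002 -0.   ]
local x 5.55 y -10.78 boltz 40.11 F local x -0.6 y -0.1
```

View pics/ov_7.png

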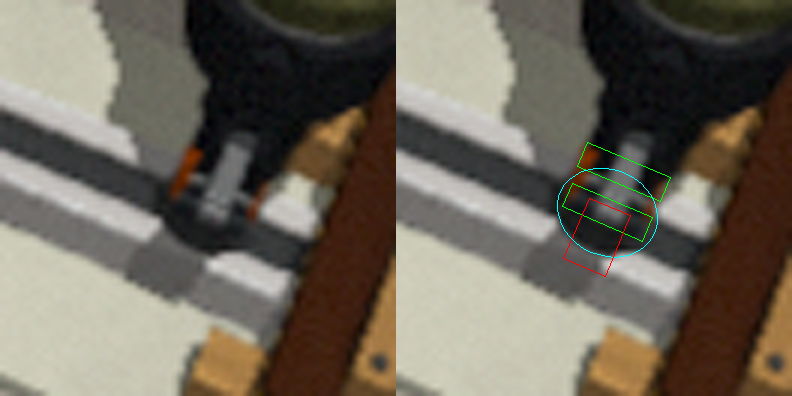

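Call:
drive_tool(moves=[[[0,0,-0.003,0,0,0,255],[0,0,-0.006,0,0,0,255],[0,0,-0.009,0,0,0,255],[0,0,-0.011,0,0,0,255],[0,0,-0.012,0,0,0,255]]])

```text
clock: 13.25
tcp_pos: [0.6158, 0.1338, 0.0658]
orientation: [0.421, 0.568, 0.421, -0.567]
wrist_force: [-1.4, -3.4, 4.6]
finger_gap: 0.0111
```

```bash
python3 plan.py; python3 ov.py 8; python3 plan.py .5863 .037 .0651 -.2954
```

```text
t13.25 tcp [0.6158 0.1338 0.0658] yaw jaw -0.294 down [ 0.001  0.001 -1.   ] F [-1.4 -3.4  4.6] M [-0.78  0.23 -0.  ] gap 0.0111 q [ 0.09  0.51 -0.08  0.98  0.    1.95]
local x 5.66 y 1.09 boltz 40.17 F local x -0.4 y -3.6
t13.25 tcp [0.6158 0.1338 0.0658] yaw jaw -0.294 down [ 0.001  0.001 -1.   ] F [-1.4 -3.4  4.6] M [-0.78  0.23 -0.  ] gap 0.0111 q [ 0.09  0.51 -0.08  0.98  0.    1.95]
bolt [0.6158 0.1338 0.0402]
t13.30 tcp [0.6158 0.1339 0.0658] yaw jaw -0.294 down [ 0.001  0.001 -1.   ] F [-0.6 -2.8  3.8] M [-0.75  0.28  0.01] gap 0.0110 q [ 0.09  0.51 -0.08  0.98  0.    1.95]
shift [ 5.000e-04 -1.000e-04  1.013e-01] turn [ 0.001 -0.002 -0.001]
local x 5.63 y 1.24 boltz 40.16 F local x 0.3 y -2.9
```

View pics/ov_8.png

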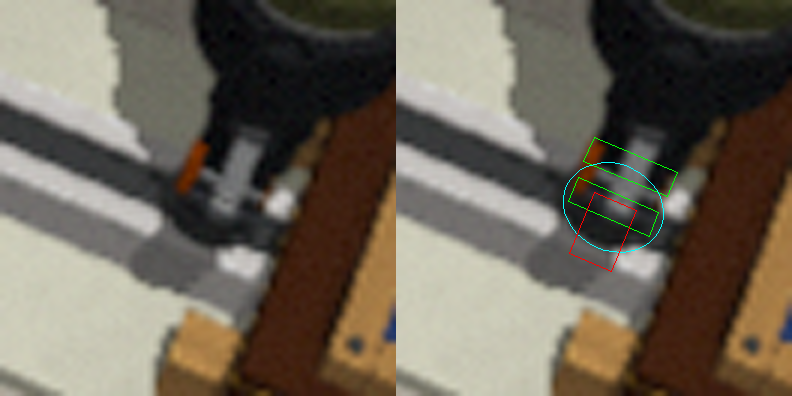

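Call:
drive_tool(moves=[[[0,0,-0.001,0,0,0,255],[0,0,-0.002,0,0,0,255],[0,0,-0.003,0,0,0,255],[0,0,-0.0035,0,0,0,255],[0,0,-0.004,0,0,0,255]]])

```text
clock: 13.92
tcp_pos: [0.617, 0.1378, 0.0658]
orientation: [0.421, 0.568, 0.422, -0.567]
wrist_force: [-1.8, -3.5, 3.7]
finger_gap: 0.0113
```

```bash
python3 plan.py .5863 .037 .0651 -.2954
```

```text
t13.93 tcp [0.617  0.1378 0.0658] yaw jaw -0.294 down [ 0.001  0.001 -1.   ] F [-1.8 -3.5  3.7] M [-0.75  0.2   0.02] gap 0.0113 q [ 0.09  0.51 -0.07  0.99  0.    1.96]
shift [ 5.000e-04 -1.000e-04  1.053e-01] turn [ 0.002 -0.002 -0.001]
local x 5.62 y 5.28 boltz 40.15 F local x -0.7 y -3.9
```

Call:
drive_tool(moves=[[[0,0,-0.0005,0,0,0,255],[0,0,-0.001,0,0,0,255],[0,0,-0.0015,0,0,0,255],[0,0,-0.002,0,0,0,255],[0,0,-0.002,0,0,0,255]]])

```text
clock: 14.55
tcp_pos: [0.6175, 0.1397, 0.0658]
orientation: [0.421, 0.568, 0.422, -0.567]
wrist_force: [-1.6, -3.7, 4.0]
finger_gap: 0.0111
```

```bash
python3 plan.py .5863 .037 .0651 -.2954|tail -1; python3 ov.py 9
```

```text
local x 5.62 y 7.33 boltz 40.16 F local x -0.4 y -4.0
t14.55 tcp [0.6175 0.1397 0.0658] yaw jaw -0.294 down [ 0.001  0.001 -1.   ] F [-1.6 -3.7  4. ] M [-0.69  0.25 -0.02] gap 0.0111 q [ 0.1   0.51 -0.07  0.99  0.    1.96]
bolt [0.6176 0.1398 0.0402]
```

View pics/ov_9.png

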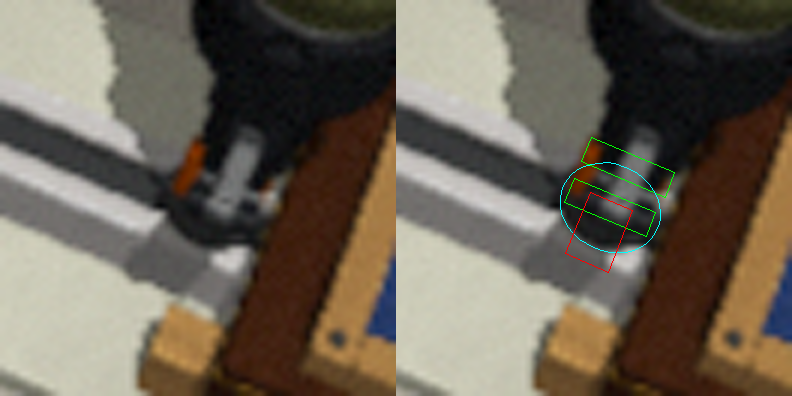

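Still a small gap; 1.5 mm more per call.

Call:
drive_tool(moves=[[[0,0,-0.0005,0,0,0,255],[0,0,-0.001,0,0,0,255],[0,0,-0.0015,0,0,0,255],[0,0,-0.0015,0,0,0,255],[0,0,-0.0015,0,0,0,255]]])

```text
clock: 15.22
tcp_pos: [0.618, 0.1412, 0.0658]
orientation: [0.421, 0.568, 0.422, -0.567]
wrist_force: [-1.0, -3.5, 4.8]
finger_gap: 0.011
```

Call:
drive_tool(moves=[[[0,0,-0.0005,0,0,0,255],[0,0,-0.001,0,0,0,255],[0,0,-0.001,0,0,0,255],[0,0,-0.001,0,0,0,255],[0,0,-0.001,0,0,0,255]]])

```text
clock: 15.85
tcp_pos: [0.6183, 0.1423, 0.0658]
orientation: [0.421, 0.568, 0.422, -0.567]
wrist_force: [0.0, -3.7, 4.3]
finger_gap: 0.0111
```

```bash
python3 plan.py .5863 .037 .0651 -.2954
```

```text
t15.85 tcp [0.6183 0.1423 0.0658] yaw jaw -0.294 down [ 0.001  0.002 -1.   ] F [ 0.  -3.7  4.3] M [-0.63  0.24 -0.01] gap 0.0111 q [ 0.1   0.52 -0.06  0.99  0.    1.96]
shift [ 0.0005 -0.0002  0.11  ] turn [ 0.002 -0.002 -0.001]
local x 5.60 y 9.95 boltz 40.20 F local x 1.1 y -3.6
```

Call:
drive_tool(moves=[[[0,0,-0.0005,0,0,0,255],[0,0,-0.001,0,0,0,255],[0,0,-0.001,0,0,0,255],[0,0,-0.001,0,0,0,255],[0,0,-0.001,0,0,0,255]]])

```text
clock: 16.48
tcp_pos: [0.6184, 0.1427, 0.0658]
orientation: [0.421, 0.568, 0.421, -0.568]
wrist_force: [-1.9, -5.2, 4.2]
finger_gap: 0.011
```

```bash
python3 ov.py 10
```

```text
t16.48 tcp [0.6184 0.1427 0.0658] yaw jaw -0.294 down [ 0.001  0.001 -1.   ] F [-1.9 -5.2  4.2] M [-1.13  0.35  0.03] gap 0.0110 q [ 0.1   0.52 -0.06  0.99  0.    1.97]
bolt [0.6185 0.1427 0.0402]
```

View pics/ov_10.png

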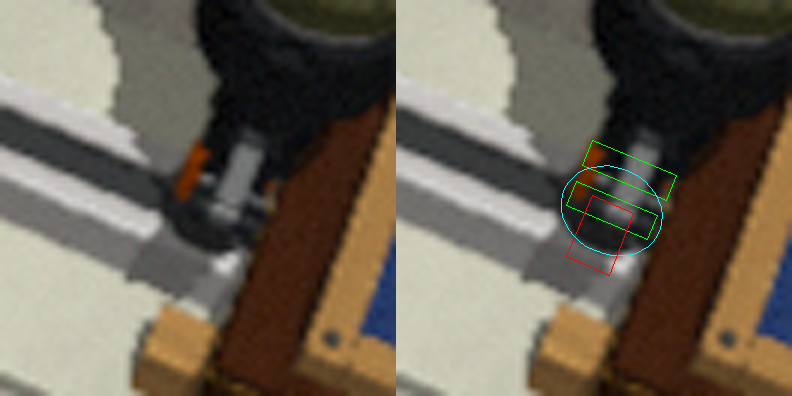

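Force rose to 5.6 N, and only about 0.5 mm of the 1 mm was made: contact. One small confirming push.

Call:
drive_tool(moves=[[[0,0,-0.0004,0,0,0,255],[0,0,-0.0008,0,0,0,255],[0,0,-0.0008,0,0,0,255],[0,0,-0.0008,0,0,0,255],[0,0,-0.0008,0,0,0,255]]])

```text
clock: 17.15
tcp_pos: [0.6184, 0.1428, 0.0658]
orientation: [-0.421, -0.568, -0.421, 0.568]
wrist_force: [-2.5, -6.0, 5.4]
finger_gap: 0.0114
```

```bash
python3 plan.py .5863 .037 .0651 -.2954
```

```text
t17.15 tcp [0.6184 0.1428 0.0658] yaw jaw -0.295 down [ 0.    -0.001 -1.   ] F [-2.5 -6.   5.4] M [-1.38  0.43 -0.01] gap 0.0114 q [ 0.1   0.52 -0.06  0.99 -0.    1.97]
shift [ 7.000e-04 -1.000e-04  1.105e-01] turn [ 0.001  0.001 -0.001]
local x 5.60 y 10.48 boltz 40.18 F local x -0.6 y -6.5
```

Call:
drive_tool(moves=[[[0,0,0,0,0,0,255],[-0.0005,0,0,0,0,0,255],[-0.001,0,0,0,0,0,255],[-0.0015,0,0,0,0,0,255],[-0.002,0,0,0,0,0,255]]])

```text
clock: 17.77
tcp_pos: [0.6184, 0.1427, 0.0677]
orientation: [-0.421, -0.568, -0.421, 0.568]
wrist_force: [-0.7, -4.8, 2.8]
finger_gap: 0.0109
```

```bash
python3 plan.py .5863 .037 .0651 -.2954
```

```text
t17.77 tcp [0.6184 0.1427 0.0677] yaw jaw -0.295 down [ 0.    -0.001 -1.   ] F [-0.7 -4.8  2.8] M [-1.07  0.1   0.06] gap 0.0109 q [ 0.1   0.52 -0.06  1.   -0.    1.97]
shift [ 0.0026 -0.      0.1105] turn [ 0.001  0.001 -0.   ]
local x 5.56 y 10.44 boltz 42.07 F local x 0.7 y -4.8
```

Call:
drive_tool(moves=[[[-0.0006,0,0,0,0,0,255],[-0.0006,0,0,0,0,0,200],[-0.0006,0,0,0,0,0,120],[-0.0006,0,0,0,0,0,100],[-0.0006,0,0,0,0,0,100]]])

```text
clock: 18.4
tcp_pos: [0.6184, 0.143, 0.0682]
orientation: [-0.421, -0.568, -0.421, 0.568]
wrist_force: [0.5, -0.1, -0.3]
finger_gap: 0.0518
```

```bash
python3 ov.py 11
```

```text
t18.40 tcp [0.6184 0.143  0.0682] yaw jaw -0.294 down [ 0. -0. -1.] F [ 0.5 -0.1 -0.3] M [0.02 0.01 0.02] gap 0.0518 q [ 0.1   0.52 -0.06  1.   -0.    1.97]
bolt [0.6184 0.143  0.0426]
```

View pics/ov_11.png

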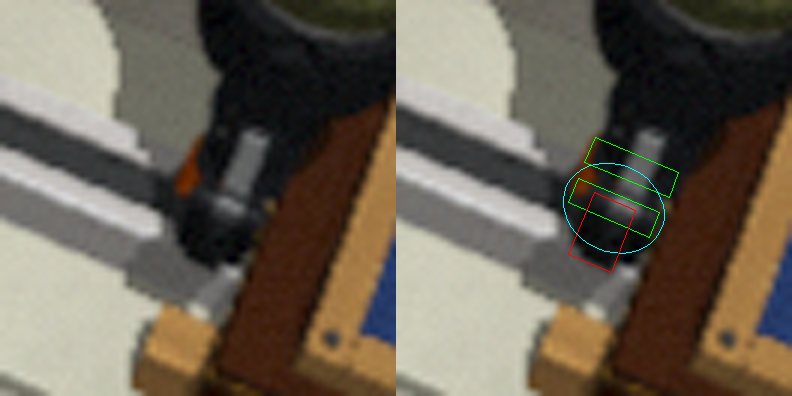

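Released, with forces near zero. Lifting straight up, then clear.

Call:
drive_tool(moves=[[[-0.02,0,0,0,0,0,100],[-0.05,0,0,0,0,0,100],[-0.09,0,0,0,0,0,100],[-0.13,0,0,0,0,0,100],[-0.15,0,0,0,0,0,100]]])

```text
clock: 19.08
tcp_pos: [0.6193, 0.1432, 0.2211]
orientation: [0.422, 0.569, 0.421, -0.567]
wrist_force: [1.0, 0.2, 0.1]
finger_gap: 0.052
```

Call:
drive_tool(moves=[[[0,-0.04,0.04,0,0,0,100],[0,-0.08,0.08,0,0,0,100],[0,-0.12,0.12,0,0,0,100],[0,-0.15,0.15,0,0,0,100],[0,-0.15,0.15,0,0,0,100]]])

```text
clock: 19.7
tcp_pos: [0.4298, 0.0425, 0.2207]
orientation: [0.421, 0.569, 0.42, -0.567]
wrist_force: [0.7, 0.3, -0.2]
finger_gap: 0.0524
```

Run:
```python
from plan import *
show();o=np.array([.6184,.143,.043])
p=np.load('bed.npy');yaw=-.295
bx=np.array([np.cos(yaw),np.sin(yaw),0]);by=np.array([-np.sin(yaw),np.cos(yaw),0]);bz=np.array([0,0,1.])
out=[]
for n in("scene","top"):
    im=np.mean([cams.read_camera(n).astype(float) for _ in range(4)],0)
    cv2.imwrite(f"pics/fin_{n}.png",im)
    u=proj(n,o)[0];x0,y0=int(u[0])-22,int(u[1])-26;f=9
    a=np.clip(cv2.resize(im[y0:y0+44,x0:x0+44],None,fx=f,fy=f,interpolation=cv2.INTER_CUBIC)*(1.5 if n=="scene" else 2.2),0,255).astype(np.uint8);b=a.copy()
    px=lambda v:tuple(int(q) for q in (proj(n,o+(bx*v[0]+by*v[1]+bz*v[2])/1000)[0]-[x0,y0]+.5)*f)
    for z in(22,56):cv2.polylines(b,[np.array([px((sx*6,sy*17,z)) for sx,sy in((1,1),(1,-1),(-1,-1),(-1,1))])],True,(0,255,0),1)
    cv2.polylines(b,[np.array([px((20*np.cos(t),20*np.sin(t),22)) for t in np.linspace(0,6.28,40)])],True,(255,255,0),1)
    out.append(np.hstack([a,b]))
cv2.imwrite("pics/fin.png",cv2.resize(np.vstack(out),None,fx=.75,fy=.75))
for o_ in("tape","ink","knife"):
    print(o_,[(round(d["conf"],2),d["point"]) for n in("scene","top") for d in finder.regions_of(n,o_)[:1]])
```

```text
t19.70 tcp [0.4298 0.0425 0.2207] yaw jaw -0.296 down [ 0.004  0.    -1.   ] F [ 0.7  0.3 -0.2] M [-0.   -0.07  0.01] gap 0.0524 q [-0.09  0.04 -0.32  1.21  0.    1.78]
tape [(0.9, [289.4, 148.6]), (0.61, [398.2, 295.5])]
ink [(0.76, [239.2, 260.5]), (0.78, [397.7, 119.5])]
knife [(0.9, [200.1, 217.6]), (0.74, [466.8, 177.2])][ WARN:0@7.680] global loadsave.cpp:1063 imwrite_ Unsupported depth image for selected encoder is fallbacked to CV_8U.
```

View pics/fin.png

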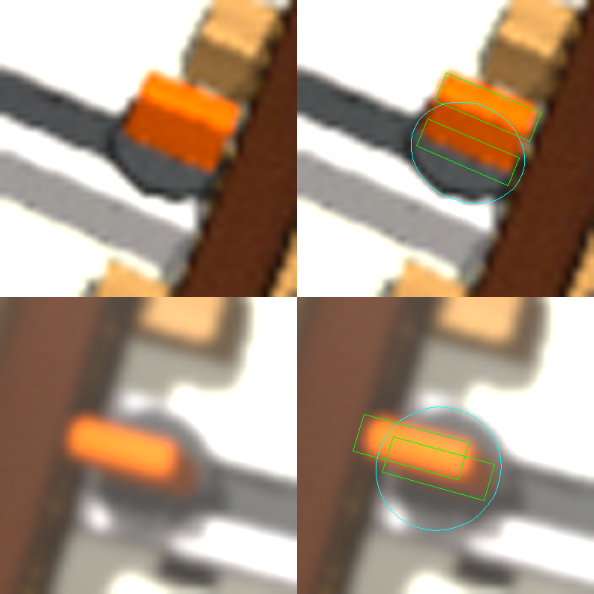

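The final views show the bolt upright, wing along the slot and collar at the box face. It matches the predicted outline to about 1–2 mm, and the arm is clear. Handing in.

```bash
python3 -c "
from workcell import env;print(env.hand_in())"
```

```text
the job is handed in; nothing more can be done
None
```

The orange bolt now stands in the slot with its collar against the box, released, and I handed the job in at about 20 s of the 72 s allowed. `hand_in` reports no verdict, so this rests on my own checks.

**What I did:** I lifted the bolt out of the rest block, turned it lengthwise and lowered it through the slot. I held it down on the strip with about 5 N and made the quarter turn without noticeable torque. I then slid it about 109 mm until the force along the slot rose from about 3.5 N to 6.5 N and the bolt stopped moving. Last, I eased it up about 2.5 mm, opened the gripper and moved the arm clear.

**Last checks:**
- **Bolt position:** both cameras show the bolt upright, its wing along the slot (so the head is across it), and its collar at the box side.
- **Forces:** none of the readings I took came near the limits. After letting go they were about zero.
- **Bystanders:** no move went near them. The knife and ink jar show within a few pixels of their start positions. The tape roll reads 8 px off in one view and 3 px in the other; I put that down to the arm partly covering it, but did not check it separately.

**Disagreements and limits:**
- The two cameras differed by about 4 mm on where the slot lies. I settled that from the held bolt in the picture and from contact.
- I did not measure the final head height directly. It is inferred from the grip height, about 42.6 mm at release, and the spring.

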